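# Make up two diya kits beside the entrance

## Task

Make up two kits from the stock on the wooden chowki. In the steel tray put the gas lighter (in the long section), the red-glazed diya (on the yellow floor) and the blue twist-cap box (on the blue floor); in the wooden tray put the green-glazed diya (on the yellow floor) and the pink mould (on the pink floor). Each thing must stand or lie flat on the floor, wholly inside its own section, the same way up as it was, and the white-glazed diya, the all-yellow diya and the incense carton stay where they are.

Things in the scene. Friction and masses are not known exactly. Their poses are not given: they have to be found in the camera images.
- diya_red: Small ceramic oil lamp (diya): a yellow round bowl, 56 mm across from 20 mm up to its rim, 28 mm high, narrowing to 48 mm at the foot; its rim and inside are glazed red. A spout mark of the same colour at +x of the rim sticks out under 3 mm and may be ignored. Origin at the centre of the underside, z up. It stands loose on the chowki, about 70 g, at any yaw. It goes into the yellow-floored section of the steel tray.
- diya_green: Small ceramic oil lamp (diya): a yellow round bowl, 56 mm across from 20 mm up to its rim, 28 mm high, narrowing to 48 mm at the foot; its rim and inside are glazed green. A spout mark of the same colour at +x of the rim sticks out under 3 mm and may be ignored. Origin at the centre of the underside, z up. It stands loose on the chowki, about 70 g, at any yaw. It goes into the yellow-floored section of the wooden tray.
- pillbox: Blue plastic round pill-style box with a ribbed twist cap, shut; a white line runs round it under the cap. 48 mm across at the cap (from 36 mm up; 46 mm below it), 56 mm high, about 50 g, standing loose and upright. Origin at the centre of the underside, z up.
- mould: Hard silicone diya mould: a pink square block 56 x 56 mm, 24 mm high, with a round hollow 40 mm wide and 15 mm deep in its top; about 90 g, loose. Origin at the centre of the underside, z up, x and y along its sides.
- lighter: Gas lighter lying on its flat-sided handle, 150 mm long along its x: a red box-shaped handle 24 mm wide and 24 mm high from x = -75 to x = +20 mm (black press button and white safety catch on its top), then a thin steel nozzle of 10 mm diameter to x = +75 mm, its axis 12 mm up. About 80 g, loose, centre of mass near x = -25 mm. Origin on the underside at half the whole length, z up. Grip it across the handle (y).
- tray_steel: Steel three-section kit tray, 180 mm (its x) by 140 mm (its y), fixed to the chowki. Its floor is 4 mm thick and all its walls and dividers are 4 mm thick and rise 6 mm above that floor (top 10 mm above the tray's underside). Long section with a charcoal floor, for the lighter: 172 x 50 mm, centre at (0, -41) mm. Yellow-floored section: 84 x 78 mm, centre at (+44, +27) mm. Blue-floored section: 84 x 78 mm, centre at (-44, +27) mm. Origin at the centre of the underside, z up.
- tray_wood: Dark wooden two-section kit tray, 180 mm (its x) by 88 mm (its y), fixed to the chowki. Floor 4 mm thick; walls and divider 4 mm thick and 6 mm high above that floor. Yellow-floored section: 84 x 80 mm, centre at (+44, 0) mm. Pink-floored section: 84 x 80 mm, centre at (-44, 0) mm. Origin at the centre of the underside, z up.
- diya_white: Small ceramic oil lamp (diya): a yellow round bowl, 56 mm across from 20 mm up to its rim, 28 mm high, narrowing to 48 mm at the foot; its rim and inside are glazed white. A spout mark of the same colour at +x of the rim sticks out under 3 mm and may be ignored. Origin at the centre of the underside, z up. It stands loose on the chowki, about 70 g, at any yaw. It belongs to no kit and stays where it is.
- diya_plain: Small ceramic oil lamp (diya): a yellow round bowl, 56 mm across from 20 mm up to its rim, 28 mm high, narrowing to 48 mm at the foot; its rim and inside are the same yellow as the rest. A spout mark of the same colour at +x of the rim sticks out under 3 mm and may be ignored. Origin at the centre of the underside, z up. It stands loose on the chowki, about 70 g, at any yaw. It belongs to no kit and stays where it is.
- incense: Purple cardboard incense carton with a gold panel on top, 150 (x) x 36 (y) x 22 mm high, lying loose, about 90 g; it stays where it is. Origin at the centre of the underside, z up.
Mind the look-alikes: they are no part of the job. Of the things that look like the pillbox, the smallest one is meant.

How it is judged:
At the end, for the whole second after the job is handed in: Each of the five things lies inside its own section (origin within 14/15 mm in x/y of its centre for the lighter, 16/13 red diya, 20/17 blue box, 16/14 green diya and mould), on its floor within 3 mm, upright within 0.12 rad, still; white and plain diyas and carton within 20 mm of their starts (x of lighter in the frame of tray_steel between -0.014 and 0.014 m and y of lighter in the frame of tray_steel between -0.056 and -0.026 m and z of lighter in the frame of tray_steel between 0.001 and 0.007 m and angle between each of lighter, diya_red, pillbox, diya_green, mould's own z axis and vertical below 0.12 rad and linear speed of each of lighter, diya_red, pillbox, diya_green, mould below 0.02 m/s and angular speed of each of lighter, diya_red, pillbox, diya_green, mould below 0.3 rad/s and angle between the x axis of lighter and the x axis of tray_steel, either way round below 0.3 rad and x of diya_red in the frame of tray_steel between 0.028 and 0.06 m and y of diya_red in the frame of tray_steel between 0.014 and 0.04 m and z of diya_red in the frame of tray_steel between 0.001 and 0.007 m and x of pillbox in the frame of tray_steel between -0.064 and -0.024 m and y of pillbox in the frame of tray_steel between 0.01 and 0.044 m and z of pillbox in the frame of tray_steel between 0.001 and 0.007 m and x of diya_green in the frame of tray_wood between 0.028 and 0.06 m and y of diya_green in the frame of tray_wood between -0.014 and 0.014 m and z of diya_green in the frame of tray_wood between 0.001 and 0.007 m and x of mould in the frame of tray_wood between -0.06 and -0.028 m and y of mould in the frame of tray_wood between -0.014 and 0.014 m and z of mould in the frame of tray_wood between 0.001 and 0.007 m and distance of each of diya_white, diya_plain, incense from where it was at the start of the episode below 0.02 m); the robot touches nothing.
It fails at once if The white-glazed diya, the all-yellow diya or the incense carton is shifted by more than 30 mm or tipped over (distance of any of diya_white, diya_plain, incense from where it was at the start of the episode above 0.03 m or angle between any of diya_white, diya_plain, incense's own z axis and vertical above 0.5 rad).
It also fails if it takes over 125 s, if anything falls off the work surface, if the arm or the gripper's body presses on something with over 40 N, if the wrist force passes 120 N, or if a joint passes its speed limit or range.

## Robot

A 6-joint arm with a two-finger parallel gripper is mounted at the origin on the work surface. World frame = base frame: x ahead of the robot, y to its left, z up, the work surface at z = 0. Lengths are in m, angles in rad, forces in N, time in s.
With the tool pointing down it reaches from about 0.3 to 0.775 m from the base axis. Payload 14.6 kg.
Tool frame: the origin (TCP) lies on the mounting face of the last link; the fingertips stand 199 mm ahead of it and the grasp point (between the pads) lies 180 mm ahead of it; z points along the fingers, y is the direction in which the jaws open and shut (so a half turn about z gives the same grasp; the last joint's range is limited). The gripper opens to 94 mm and grips with 3 to 60 N. Pads are 16 mm wide; open, the fingers measure 119 mm over their backs; the gripper's body (75 mm by 177 mm) begins 78 mm behind the grasp point.
Start: joints at [1.265, 0.3, 1.521, -0, 1.321, -0.067], TCP at [0.13, 0.534, 0.405] pointing down, gripper open.
Joint ranges: [-3.03, 3.03], [-0.79, 2.21], [0.23, 2.52], [-1.04, 4.18], [0, 3.07], [-2.55, 2.55]. Speed limits (rad/s): [2.22, 2.22, 2.57, 3.14, 3.14, 3.14].

## Interface

Orientations are given as [roll, pitch, yaw] about the fixed x, y, z axes, in that order (R = Rz(yaw) Ry(pitch) Rx(roll)).
In Python, from station import sensors, vision, job gives the robot as it stands. The module is installed in compiled form; this text tells all that it offers.
- The arm moves only by the tool arm_command, never from a script. Its argument "plan" is one flat list of numbers, 5 for each row, row after row: the closure, from -1 (fully open) to 1 (shut), so that 0 is half open, then the shift along the world's x, y, z scaled (see below), then the turn about the world's z scaled (see below). A call has 1 to 20 rows; each row is the pose to reach, as a shift and turn from the pose commanded when the call began; what a row does not reach only later rows make up. The controller multiplies each number of a shift by 400 mm and each number of a turn by 120 degrees. A row lasts 1/10 s, in which the tool goes at most 50 mm and 8.59 degrees, less where a joint would pass 70% of its speed; a pose out of reach is approached as far as the arm can. A call with a number of a shift or a turn outside -1 to 1 is refused whole. A call with a gripper value outside its range is refused whole. The fingers move at their own pace and stop on an object; "newtons" is the grip in N (left out, the last holds). Time passes only in rows, so rows that repeat a pose let the fingers close. It gives the time, the measured TCP pose, the force and the opening at its end, in the units of the state.
- sensors.get_obs(): the state, without advancing time (a new reading comes with each control period).
- vision.camera(name): name is "scene" or "side" or "wrist"; returns the picture (384x512x3 uint8, blue, green, red); there is no depth.
- vision.camera_params(name): a dict with "intrinsics" (3x3 intrinsics, pixels), "k1" (the pictures are not rectified: a ray, as slopes to the right and down, at radius r is drawn at 1 + k1 r^2 times it, then the intrinsics apply), "rvec" (rotation vector, rad) and "tvec" (3), from world to camera coordinates, as OpenCV has them. Camera axes: x right, y down, z forward; pixel columns grow to the right and rows downward; lengths in m; the calibration is good to about 2 mm. A picture is of the moment at which its call begins: read the wrist's pose just before it. camera_params takes no time and is no camera call; for the wrist camera it gives the pose at the moment of the call.
- job.hand_in(): hands the job in, once; it reports no verdict.
Trained networks look in the newest picture that a camera, given by its name, has taken for a name from the list of things; names that differ only in an ending like _2 or _b are one class to them, and where a whole thing is asked for, a point or a joint stands for the part that bears it (a point fixed in the world has none). Each returns a list of dicts, best first, with "confidence" (0 to 1); they miss things now and then, are a little off and sometimes report something else, mostly with a low value. They report only what shows in the picture. A call takes as long as a camera call. They do not tell look-alikes from the thing itself.
- vision.search_frame(name, camera): "at" ([row, column] in pixels, amid what is visible of it).
- vision.silhouettes(name, camera): "mask" (384x512 bool, what is visible of it) and "at" ([row, column] in pixels, amid what is visible of it).
- vision.pinpoint(name, camera): "at" ([row, column] in pixels: a listed point, or the origin of a listed thing).
The state is a dict: "time_s": time; "qpos": joint angles; "joint_vel": joint speeds; "tau": joint torques, N m; "ee_pos": TCP position; "eef_rot": TCP orientation; "force": force on the tool from outside, world axes, zero at the start; "moment": the same for the moment, N m; "grip_width": finger opening in m.
Only numpy, scipy, OpenCV 4.12 (cv2) and the standard library are available. Lean on these libraries where they do the work, as an engineer would, in place of code of your own. Each camera call takes 0.05 s, during which the arm holds its last target.

## Working session

There is one attempt and no reset: what is moved stays moved. The work goes in short steps, Python scripts to look and compute and a tool call to move; the robot and the scene stay as the last step left them, time stands still between calls to the robot, and variables do not carry over. Pictures are saved under pics/ and viewed, and the job is handed in when it is done.

Besides the shell and the picture viewer there is one more tool, called after "Call:" as a command line: name --argument value ..., lists and objects as JSON in quotes. arm_command: Moves the arm, as the interface text tells. Its arguments: {"type":"object","properties":{"plan":{"type":"array"},"newtons":{"type":"number"}},"required":["plan"]}

```bash
mkdir -p pics; python3 - <<'E'
from station import sensors, vision, job
import cv2
for c in ["scene","side","wrist"]:
    im=vision.camera(c); cv2.imwrite(f"pics/a_{c}.png",im)
    p=vision.camera_params(c); print(c,p)
print(sensors.get_obs())
E
```

```text
scene {'intrinsics': array([[376.50901042,   0.        , 255.60239949],
       [  0.        , 376.50901042, 195.38740323],
       [  0.        ,   0.        ,   1.        ]]), 'k1': -0.02208284079902247, 'rvec': array([ 1.47849881,  2.35037133, -0.67010962]), 'tvec': array([ 0.22651513, -0.31997309,  1.12802863])}
side {'intrinsics': array([[446.25419631,   0.        , 254.76363594],
       [  0.        , 446.25419631, 182.61022549],
       [  0.        ,   0.        ,   1.        ]]), 'k1': -0.0727603201711387, 'rvec': array([-0.05139542,  2.86089818, -1.28458051]), 'tvec': array([0.4679795 , 0.058219  , 1.11479745])}
wrist {'intrinsics': array([[300.31596208,   0.        , 254.51048045],
       [  0.        , 300.31596208, 194.84576795],
       [  0.        ,   0.        ,   1.        ]]), 'k1': -0.08046268763143083, 'rvec': array([-2.28117884, -1.79233418, -0.26112532]), 'tvec': array([-0.54943955, -0.02821766,  0.39276024])}
{'time_s': 0.15, 'qpos': array([ 1.26540002e+00,  3.00360201e-01,  1.52140609e+00, -1.36271498e-05,
        1.32069904e+00, -6.65931264e-02]), 'joint_vel': array([ 0.00037748, -0.00053931, -0.00166708, -0.00092975, -0.00126542,
       -0.00055928]), 'tau': array([ 8.16158572e-04, -5.31963158e+01, -3.52809155e+01,  7.08456058e-02,
        2.37146131e-02, -9.50927733e-05]), 'ee_pos': array([0.1300928 , 0.53437843, 0.40422112]), 'eef_rot': array([-3.14072103e+00, -4.49004526e-05,  2.90279284e+00]), 'force': array([-0.8362355 , -0.29282307,  0.02958979]), 'moment': array([ 0.04212183, -0.01183707,  0.02267128]), 'grip_width': 0.09434677027339329}
```

View pics/a_scene.png

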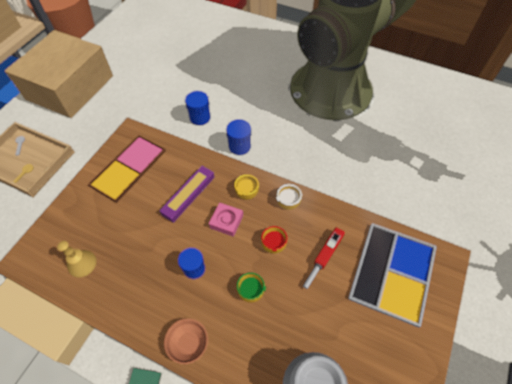

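View pics/a_side.png

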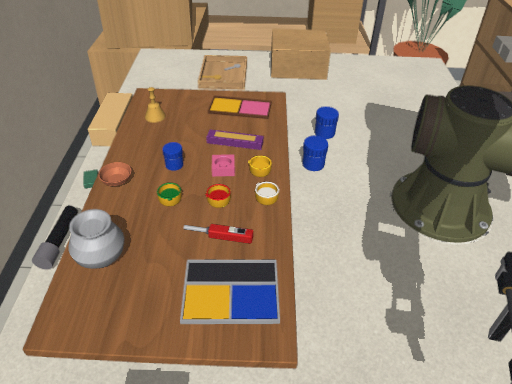

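View pics/a_wrist.png

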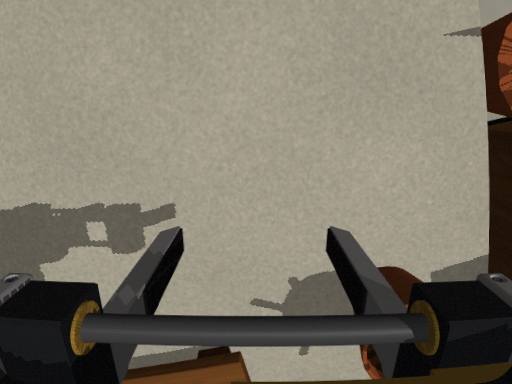

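```bash
cat > h.py <<'E'
from station import sensors, vision, job
import cv2, numpy as np
from scipy.optimize import least_squares
P={}
def cp(c):
    if c not in P: P[c]=vision.camera_params(c)
    return P[c]
def proj(c,X):
    p=cp(c); return cv2.projectPoints(np.asarray(X,float).reshape(-1,1,3),p['rvec'],p['tvec'],p['intrinsics'],np.array([p['k1'],0,0,0.]))[0].reshape(-1,2)
def ray(c,uv):
    p=cp(c); R=cv2.Rodrigues(p['rvec'])[0]
    n=cv2.undistortPoints(np.array(uv,float).reshape(-1,1,2),p['intrinsics'],np.array([p['k1'],0,0,0.])).reshape(-1,2)
    d=np.c_[n,np.ones(len(n))]@R; return -R.T@p['tvec'],d
def onz(c,uv,z):
    o,d=ray(c,uv); return o+d*((z-o[2])/d[:,2])[:,None]
def tri(u1,u2,c1='scene',c2='side'):
    f=lambda X:np.r_[proj(c1,X)[0]-u1,proj(c2,X)[0]-u2]
    r=least_squares(f,[0.5,0,0.05]); return r.x,np.abs(r.fun).max()
E
python3 - <<'E'
from h import *
for c in ['scene','side']: vision.camera(c)
for n in ['tray_steel','tray_wood','lighter','pillbox','mould','diya_red','diya_green','diya_white','diya_plain','incense']:
    r={c:[(np.array(d['at'])[::-1],d['confidence']) for d in vision.pinpoint(n,c)] for c in ['scene','side']}
    print(n)
    for a,ca in r['scene']:
        for b,cb in r['side']:
            X,e=tri(a,b)
            if e<6: print('  ',a.round(1),b.round(1),round(ca,2),round(cb,2),X.round(4),round(e,1))
print(sensors.get_obs()['time_s'])
E
```

```text
tray_steel
   [393.6 271.7] [231.7 289.9] 0.88 0.6 [0.5067 0.3088 0.0534] 1.2
tray_wood
   [131.7 167.4] [239.9 107.9] 0.57 0.56 [ 0.5241 -0.3318  0.0574] 0.5
lighter
   [321.6 262.1] [219.5 240. ] 0.79 0.74 [0.5429 0.1674 0.0342] 0.9
pillbox
   [197.  119.5] [322.1 133.9] 0.91 0.8 [ 0.2723 -0.3071 -0.0092] 0.2
   [194.2 265.2] [173.1 166.3] 0.82 0.57 [ 0.6757 -0.0669  0.0494] 1.6
   [240.  146.5] [314.5 162.4] 0.64 0.89 [ 0.3112 -0.1485  0.0023] 1.7
mould
   [228.9 220.8] [223. 168.] 0.6 0.74 [ 0.5514 -0.0507  0.0573] 0.4
diya_red
   [276.1 242.4] [216.7 199.4] 0.92 0.76 [0.5558 0.0655 0.0602] 0.1
diya_green
   [250.6 290.9] [165.9 197.7] 0.8 0.57 [0.6737 0.0631 0.0587] 0.2
diya_white
   [287.1 199.9] [264.4 197.6] 0.8 0.55 [0.4447 0.0439 0.0513] 0.3
diya_plain
   [244.1 188.3] [259.6 168.3] 0.61 0.74 [ 0.459  -0.0596  0.0533] 0.2
incense
   [189.2 194.5] [235.8 145.2] 0.8 0.84 [ 0.5248 -0.1716  0.0411] 0.4
1.25
```

```bash
python3 - <<'E'
import cv2
a=cv2.imread('pics/a_scene.png'); b=cv2.imread('pics/a_side.png')
def z(im,x,y,w,h,f,n): cv2.imwrite(n,cv2.resize(im[y:y+h,x:x+w],None,fx=f,fy=f,interpolation=cv2.INTER_CUBIC))
z(a,300,210,140,120,5,'pics/z1.png'); z(a,80,125,150,100,5,'pics/z2.png')
z(b,170,220,130,110,5,'pics/z3.png'); z(b,140,85,160,130,5,'pics/z4.png')
z(a,160,165,150,140,4,'pics/z5.png')
E
```

```text
(no output)
```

View pics/z1.png

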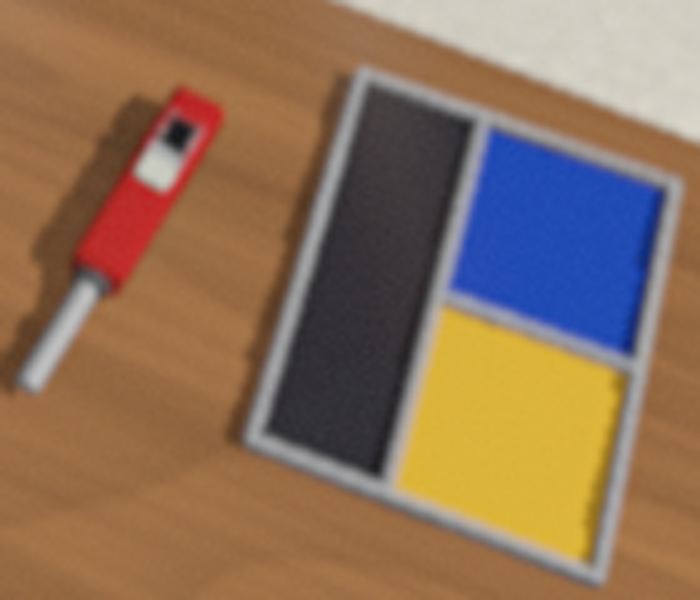

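View pics/z2.png

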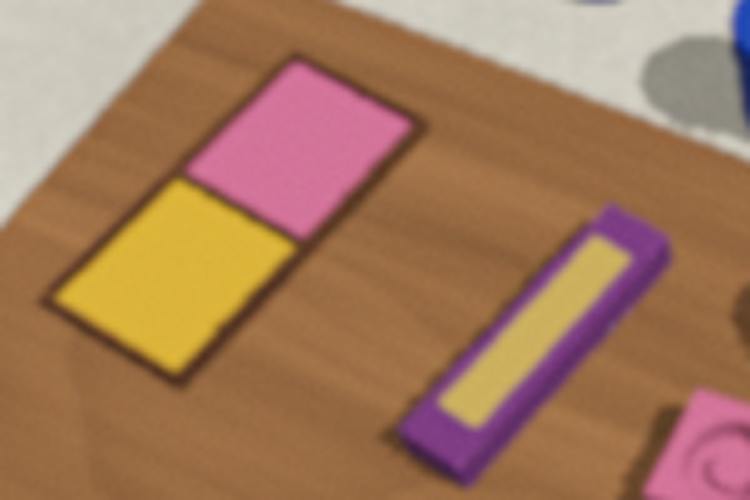

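View pics/z3.png

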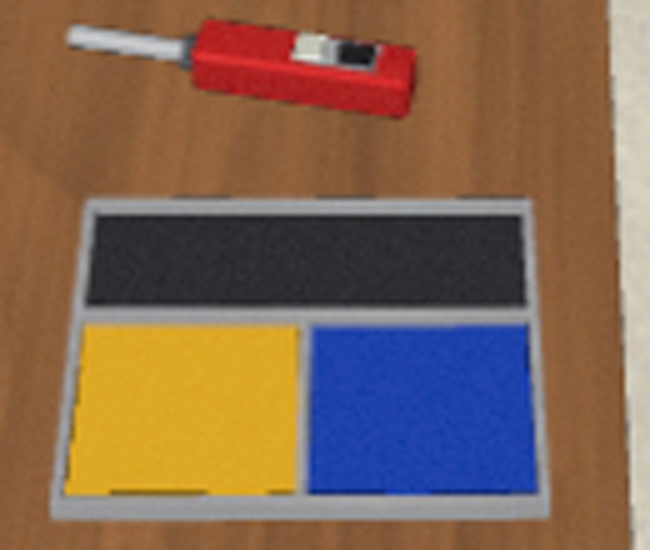

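View pics/z4.png

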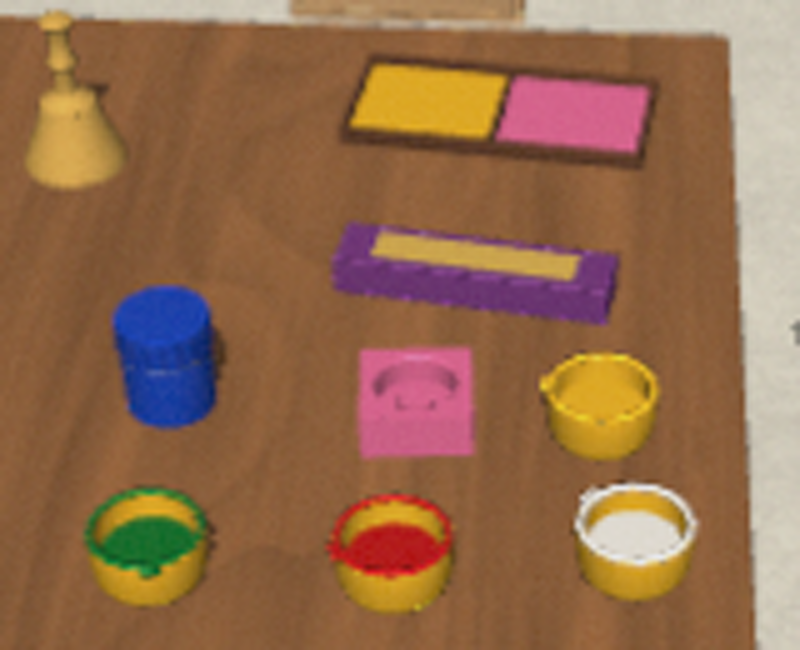

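View pics/z5.png

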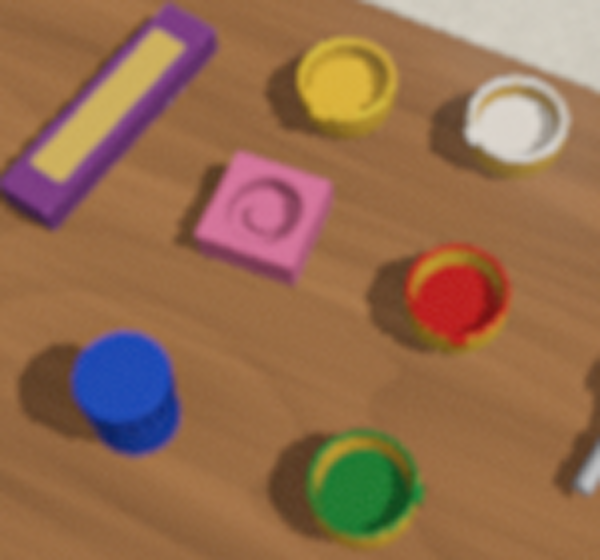

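```bash
cat > fit.py <<'E'
from h import *
from scipy.optimize import minimize
def cyl(r,z0,z1): 
    t=np.linspace(0,2*np.pi,40,endpoint=False)
    return np.vstack([np.c_[r*np.cos(t),r*np.sin(t),0*t+z] for z in (z0,z1)])
def box(x0,x1,y0,y1,z1,z0=0): return np.array([[x,y,z] for x in(x0,x1) for y in (y0,y1) for z in (z0,z1)])
D=[np.vstack([cyl(.024,0,0),cyl(.028,.02,.028)])]
noz=cyl(.005,0,1)
noz=np.c_[.02+.055*noz[:,2],noz[:,0],.012+noz[:,1]]
M=dict(diya_red=D,diya_green=D,diya_white=D,diya_plain=D,pillbox=[np.vstack([cyl(.023,0,.036),cyl(.024,.036,.056)])],
 mould=[box(-.028,.028,-.028,.028,.024)],lighter=[box(-.075,.02,-.012,.012,.024),noz],
 tray_steel=[box(-.09,.09,-.07,.07,.01)],tray_wood=[box(-.09,.09,-.044,.044,.01)],incense=[box(-.075,.075,-.018,.018,.022)])
def render(n,q,c):
    S=4;m=np.zeros((384*S,512*S),np.uint8)
    cs,sn=np.cos(q[3]),np.sin(q[3])
    for g in M[n]:
        X=g@np.array([[cs,sn,0],[-sn,cs,0],[0,0,1]])+q[:3]
        uv=proj(c,X); uv=(uv+.5)*S-.5
        h=cv2.convexHull(np.round(uv*16).astype(np.int32))
        cv2.fillConvexPoly(m,h,255,cv2.LINE_8,4)
    return cv2.GaussianBlur(cv2.resize(m,(512,384),interpolation=cv2.INTER_AREA).astype(np.float32)/255,(0,0),1)
def fit(n,q0,masks,free):
    B={c:cv2.GaussianBlur(m.astype(np.float32),(0,0),1) for c,m in masks.items()}
    q0=np.array(q0,float)
    def f(v):
        q=q0.copy(); q[free]=v
        return sum(((render(n,q,c)-B[c])**2).sum()/B[c].sum() for c in B)
    st=np.array([.008,.008,.008,.2])[free]
    x0=q0[free]; sim=np.vstack([x0]+[x0+st*np.eye(len(x0))[i] for i in range(len(x0))])
    r=minimize(f,x0,method='Nelder-Mead',options=dict(initial_simplex=sim,xatol=1e-4,fatol=1e-4))
    q=q0.copy();q[free]=r.x;return q,r.fun
E
python3 - <<'E'
from fit import *
for c in ['scene','side']: vision.camera(c)
init=dict(tray_steel=[.507,.309,.05,0],tray_wood=[.524,-.332,.05,0.1],lighter=[.543,.167,.05,-.2],pillbox=[.676,-.067,.05,0],mould=[.551,-.051,.05,0],
diya_red=[.556,.066,.05,0],diya_green=[.674,.063,.05,0],diya_white=[.445,.044,.05,0],diya_plain=[.459,-.06,.05,0],incense=[.525,-.172,.05,.1])
import pickle; S={}
for n,q in init.items():
    ms={}
    for c in ['scene','side']:
        for d in vision.silhouettes(n,c):
            t=proj(c,[q[0],q[1],q[2]+.01])[0]
            if np.hypot(*(np.array(d['at'])[::-1]-t))<15: ms[c]=d['mask'];break
    S[n]=(q,ms)
    sym=n[:4]in('diya','pill')
    r,e=fit(n,q,ms,[0,1,2] if sym else [0,1,2,3])
    o=[n,list(ms),r.round(4),round(e,3)]
    for c in ms: o.append(fit(n,[*r[:2],.05,r[3]],{c:ms[c]},[0,1] if sym else [0,1,3])[0].round(4))
    print(*o)
pickle.dump(S,open('s.pkl','wb'))
E
```

```text
tray_steel ['scene', 'side'] [0.5084 0.3087 0.0491 0.0423] 0.014 [0.51   0.3093 0.05   0.0465] [0.5072 0.3083 0.05   0.0365]
tray_wood ['scene', 'side'] [ 0.5276 -0.3382  0.0564 -0.1113] 0.034 [ 0.526  -0.3429  0.05   -0.1108] [ 0.5256 -0.3482  0.05   -0.1096]
lighter ['scene', 'side'] [ 0.5464  0.1673  0.0516 -0.1456] 0.064 [ 0.548   0.1673  0.05   -0.1475] [ 0.5447  0.1657  0.05   -0.1425]
pillbox ['scene', 'side'] [ 0.6784 -0.0674  0.0494  0.    ] 0.108 [ 0.6802 -0.0655  0.05    0.    ] [ 0.6777 -0.0698  0.05    0.    ]
mould ['scene', 'side'] [ 0.5528 -0.0566  0.0509  0.1208] 0.027 [ 0.5537 -0.0564  0.05    0.092 ] [ 0.5516 -0.0592  0.05    0.0849]
diya_red ['scene', 'side'] [0.5541 0.0587 0.0497 0.    ] 0.053 [0.5562 0.0599 0.05   0.    ] [0.5527 0.0574 0.05   0.    ]
diya_green ['scene', 'side'] [0.6681 0.0602 0.0505 0.    ] 0.054 [0.6699 0.0612 0.05   0.    ] [0.6668 0.0583 0.05   0.    ]
diya_white ['scene', 'side'] [0.4426 0.0448 0.0493 0.    ] 0.053 [0.4449 0.046  0.05   0.    ] [0.4413 0.043  0.05   0.    ]
diya_plain ['scene', 'side'] [ 0.4596 -0.0541  0.0483  0.    ] 0.032 [ 0.4619 -0.0525  0.05    0.    ] [ 0.4584 -0.0538  0.05    0.    ]
incense ['scene', 'side'] [ 0.5303 -0.1684  0.0518 -0.1445] 0.023 [ 0.5308 -0.1689  0.05   -0.1419] [ 0.5295 -0.1716  0.05   -0.161 ]
```

```bash
python3 - <<'E'
from fit import *
import pickle
S=pickle.load(open('s.pkl','rb'))
def kp(hx,hy,sc,sd,q0):
    L=np.array([[-hx,-hy,.01],[-hx,hy,.01],[hx,hy,.01],[hx,-hy,.01]])
    def X(q): 
        c,s=np.cos(q[3]),np.sin(q[3]); return L@np.array([[c,s,0],[-s,c,0],[0,0,1]])+q[:3]
    for nm,cs in (('both',('scene','side')),('scene',('scene',)),('side',('side',))):
        o=dict(scene=sc,side=sd)
        f=lambda q:np.concatenate([(proj(c,X(q))-o[c]).ravel() for c in cs])
        fz=lambda v:f([v[0],v[1],.05,v[2]])
        if nm=='both': r=least_squares(f,q0); print(nm,r.x.round(4),np.abs(r.fun).max().round(2))
        r=least_squares(fz,[q0[0],q0[1],q0[3]]); print(nm,'z.05',r.x.round(4),np.abs(r.fun).max().round(2))
A=lambda p,o:np.array(p)/5+o-.4
kp(.09,.044,A([(297,55),(427,125),(180,385),(42,300)],(80,125)),A([(658,80),(643,159),(345,134),(370,57)],(140,85)),[.526,-.343,.05,-.11])
kp(.09,.07,A([(362,70),(682,182),(602,578),(247,438)],(300,210)),A([(528,200),(550,504),(52,504),(88,200)],(170,220)),[.509,.309,.05,.04])
# pillbox candidates size
vision.camera('scene');vision.camera('side')
ms=[(c,d) for c in('scene','side') for d in vision.silhouettes('pillbox',c)]
base=M['pillbox']
for q in ([.678,-.067,.05,0],[.272,-.307,0,0],[.311,-.1485,0,0]):
    mm={}
    for c,d in ms:
        if c not in mm and np.hypot(*(np.array(d['at'])[::-1]-proj(c,[q[0],q[1],q[2]+.028])[0]))<15: mm[c]=d['mask']
    for s in (.9,.95,1,1.05,1.1,1.15,1.2,1.25,1.3,1.4):
        M['pillbox']=[base[0]*s]; r,e=fit('pillbox',q,mm,[0,1]); print(len(mm),s,r.round(4),round(e,3))
E
```

```text
both [ 0.5246 -0.3441  0.0454 -0.1084] 1.5
both z.05 [ 0.5257 -0.3404 -0.1083] 2.12
scene z.05 [ 0.5286 -0.3391 -0.1133] 0.67
side z.05 [ 0.5223 -0.3417 -0.0943] 0.78
both [0.5078 0.3086 0.0489 0.0428] 1.44
both z.05 [0.5079 0.3088 0.0427] 1.58
scene z.05 [0.5093 0.3091 0.0404] 1.06
side z.05 [0.5069 0.3083 0.0448] 0.57
2 0.9 [ 0.6784 -0.0685  0.05    0.    ] 0.077
2 0.95 [ 0.6786 -0.0676  0.05    0.    ] 0.037
2 1 [ 0.6788 -0.0673  0.05    0.    ] 0.074
2 1.05 [ 0.6786 -0.0669  0.05    0.    ] 0.19
2 1.1 [ 0.6786 -0.067   0.05    0.    ] 0.365
2 1.15 [ 0.6782 -0.0666  0.05    0.    ] 0.585
2 1.2 [ 0.6785 -0.0664  0.05    0.    ] 0.827
2 1.25 [ 0.6777 -0.0688  0.05    0.    ] 1.094
2 1.3 [ 0.6765 -0.0698  0.05    0.    ] 1.372
2 1.4 [ 0.6753 -0.0709  0.05    0.    ] 1.971
2 0.9 [ 0.2649 -0.3053  0.      0.    ] 0.803
2 0.95 [ 0.2629 -0.3063  0.      0.    ] 0.695
2 1 [ 0.2643 -0.3053  0.      0.    ] 0.582
2 1.05 [ 0.2642 -0.3056  0.      0.    ] 0.467
2 1.1 [ 0.2643 -0.3054  0.      0.    ] 0.352
2 1.15 [ 0.2653 -0.3037  0.      0.    ] 0.242
2 1.2 [ 0.2657 -0.3036  0.      0.    ] 0.144
2 1.25 [ 0.2664 -0.3024  0.      0.    ] 0.072
2 1.3 [ 0.2672 -0.3013  0.      0.    ] 0.037
2 1.4 [ 0.268  -0.2997  0.      0.    ] 0.106
2 0.9 [ 0.3136 -0.1488  0.      0.    ] 0.785
2 0.95 [ 0.3127 -0.152   0.      0.    ] 0.672
2 1 [ 0.3115 -0.1517  0.      0.    ] 0.555
2 1.05 [ 0.3117 -0.1519  0.      0.    ] 0.434
2 1.1 [ 0.3114 -0.152   0.      0.    ] 0.315
2 1.15 [ 0.312  -0.1513  0.      0.    ] 0.202
2 1.2 [ 0.3125 -0.1511  0.      0.    ] 0.106
2 1.25 [ 0.3129 -0.1507  0.      0.    ] 0.041
2 1.3 [ 0.3136 -0.1498  0.      0.    ] 0.023
2 1.4 [ 0.3146 -0.1482  0.      0.    ] 0.14
```

Call:
arm_command --plan '[-1,0.979,-0.91,-0.16,0.045,-1,0.979,-0.91,-0.16,0.045,-1,0.979,-0.91,-0.16,0.045,-1,0.979,-0.91,-0.16,0.045,-1,0.979,-0.91,-0.16,0.045,-1,0.979,-0.91,-0.16,0.045,-1,0.979,-0.91,-0.16,0.045,-1,0.979,-0.91,-0.16,0.045,-1,0.979,-0.91,-0.16,0.045,-1,0.979,-0.91,-0.16,0.045,-1,0.979,-0.91,-0.16,0.045,-1,0.979,-0.91,-0.16,0.045,-1,0.979,-0.91,-0.16,0.045,-1,0.979,-0.91,-0.16,0.045,-1,0.979,-0.91,-0.16,0.045]' --newtons 15

```text
time_s: 4.05
ee_pos: [0.5211, 0.1713, 0.341]
eef_rot: [3.141, 0.0, 2.999]
force: [-0.3, -0.0, -0.2]
grip_width: 0.0937
```

```bash
python3 - <<'E'
from fit import *
o=sensors.get_obs(); print(o['time_s'],o['ee_pos'],o['eef_rot'],o['force'])
cv2.imwrite('pics/w1.png',vision.camera('wrist'))
p=cp('wrist'); R=cv2.Rodrigues(p['rvec'])[0]; print(-R.T@p['tvec'],R[2])
for n,q in (('lighter',[.5464,.1665,.05,-.145]),('tray_steel',[.508,.3088,.05,.0425])):
    for d in vision.silhouettes(n,'wrist'): 
        r,e=fit(n,q,{'wrist':d['mask']},[0,1,3]); print(n,d['confidence'],r.round(4),round(e,3))
E
```

```text
4.05 [0.52106249 0.17130331 0.34099374] [3.14136928e+00 3.76372419e-04 2.99853658e+00] [-0.30753474 -0.00509296 -0.15326005]
[0.43661446 0.18340467 0.32057781] [ 0.28405271 -0.04079416 -0.95794044]
lighter 0.56 [ 0.5433  0.168   0.05   -0.1434] 0.013
tray_steel 0.82 [0.5061 0.3109 0.05   0.0503] 0.031
```

View pics/w1.png

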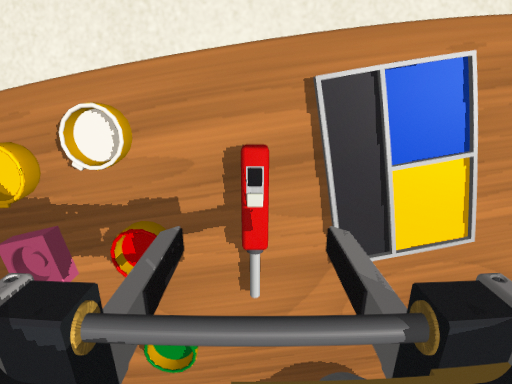

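Call:
arm_command --plan '[-1,0,0,-0.1,0,-1,0,0,-0.17,0,-1,0,0,-0.207,0,-1,0,0,-0.207,0,-1,0,0,-0.207,0,1,0,0,-0.207,0,1,0,0,-0.207,0,1,0,0,-0.207,0,1,0,0,-0.207,0,1,0,0,-0.207,0,1,0,0,-0.207,0,1,0,0,-0.207,0,1,0,0,-0.207,0,1,0,0,-0.207,0]' --newtons 15

```text
time_s: 5.6
ee_pos: [0.5217, 0.1704, 0.2578]
eef_rot: [3.142, -0.0, 2.997]
force: [0.1, 1.1, -0.3]
grip_width: 0.0253
```

Call:
arm_command --plan '[1,0,0,0.1,0,1,0,0,0.1,0,1,-0.088,0.241,0.1,0.09,1,-0.088,0.241,0.1,0.09,1,-0.088,0.241,0.1,0.09,1,-0.088,0.241,0.1,0.09,1,-0.088,0.241,0.1,0.09,1,-0.088,0.241,0.1,0.09]'

```text
time_s: 6.4
ee_pos: [0.487, 0.2657, 0.2977]
eef_rot: [-3.141, -0.0, -3.099]
force: [0.7, -0.2, -1.5]
grip_width: 0.0237
```

```bash
python3 - <<'E'
from fit import *
cv2.imwrite('pics/w2.png',vision.camera('wrist'))
E
```

```text
(no output)
```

View pics/w2.png

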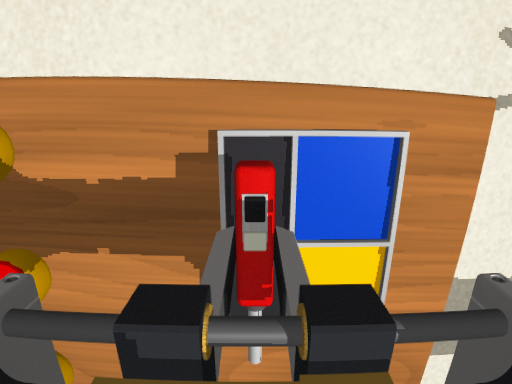

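Call:
arm_command --plan '[1,0,0,-0.06,0,1,0,0,-0.088,0,1,0,0,-0.088,0,1,0,0,-0.088,0,0.1,0,0,-0.088,0,0.1,0,0,-0.088,0,0.1,0,0,-0.088,0,0.1,0,0,-0.088,0,0.1,0,0,-0.088,0]'

```text
time_s: 7.35
ee_pos: [0.4865, 0.2668, 0.2628]
eef_rot: [3.142, 0.0, -3.098]
force: [0.4, 0.6, 0.8]
grip_width: 0.0425
```

Call:
arm_command --plan '[0.1,0,0,0.12,0,-1,0,0,0.19,0,-1,0.17,-0.52,0.19,0,-1,0.17,-0.52,0.19,0,-1,0.17,-0.52,0.19,0,-1,0.17,-0.52,0.19,0,-1,0.17,-0.52,0.19,0,-1,0.17,-0.52,0.19,0,-1,0.17,-0.52,0.19,0]'

```text
time_s: 8.25
ee_pos: [0.5544, 0.0591, 0.3386]
eef_rot: [3.141, -0.0, -3.098]
force: [0.1, -0.3, 0.4]
grip_width: 0.0936
```

```bash
cat > chk.py <<'E'
import sys
from fit import *
nm=sys.argv[1]
o=sensors.get_obs(); print(o['time_s'],o['ee_pos'].round(4),o['eef_rot'].round(3))
cv2.imwrite(f'pics/{nm}.png',vision.camera('wrist'))
cp('wrist')
I=dict(tray_steel=[.508,.3088,.05,.0425],tray_wood=[.526,-.342,.05,-.108],lighter=[.51,.2678,.054,.0425],pillbox=[.679,-.067,.05,0],mould=[.5525,-.057,.05,.09],
diya_red=[.5545,.0587,.05,0],diya_green=[.6685,.06,.05,0],diya_white=[.443,.0448,.05,0],diya_plain=[.46,-.054,.05,0])
for a in sys.argv[2:]:
    n,*v=a.split(','); q=I[n] if not v else [float(x) for x in v]
    for d in vision.silhouettes(n,'wrist'):
        uv=proj('wrist',q[:3])[0]
        if np.hypot(*(np.array(d['at'])[::-1]-uv))<70:
            r,e=fit(n,q,{'wrist':d['mask']},[0,1] if n[:4] in('diya','pill') else [0,1,3]); print(n,round(d['confidence'],2),r.round(4),round(e,3))
E
python3 chk.py w3 diya_red diya_white mould
```

```text
8.25 [0.5544 0.0591 0.3386] [ 3.141 -0.    -3.098]
diya_red 0.85 [0.5506 0.0609 0.05   0.    ] 0.014
diya_white 0.77 [0.4408 0.0473 0.05   0.    ] 0.022
mould 0.69 [ 0.5504 -0.0548  0.05    0.0905] 0.007
```

View pics/w3.png

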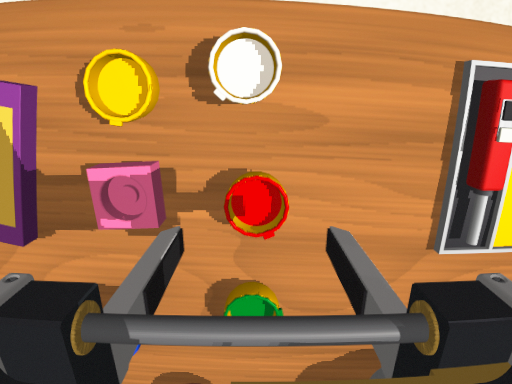

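Call:
arm_command --plan '[-1,-0.005,0.003,-0.1,0,-1,-0.005,0.003,-0.17,0,-1,-0.005,0.003,-0.2,0,-1,-0.005,0.003,-0.2,0,1,-0.005,0.003,-0.2,0,1,-0.005,0.003,-0.2,0,1,-0.005,0.003,-0.2,0,1,-0.005,0.003,-0.2,0,1,-0.005,0.003,-0.2,0,1,-0.005,0.003,-0.2,0,1,-0.005,0.003,-0.2,0,1,-0.005,0.003,-0.15,0,1,-0.005,0.003,-0.07,0,1,-0.005,0.003,-0.07,0]' --newtons 15

```text
time_s: 9.85
ee_pos: [0.553, 0.06, 0.3142]
eef_rot: [-3.142, 0.006, -3.098]
force: [0.0, -0.1, -1.2]
grip_width: 0.0546
```

```bash
python3 chk.py w4
```

```text
9.85 [0.553  0.06   0.3142] [-3.142  0.006 -3.098]
```

View pics/w4.png

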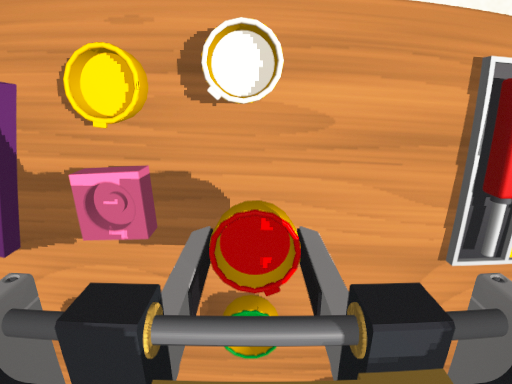

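```bash
python3 - <<'E'
from fit import *
im=vision.camera('side'); cv2.imwrite('pics/s4.png',cv2.resize(im[100:340,100:320],None,fx=2.5,fy=2.5,interpolation=cv2.INTER_CUBIC))
E
```

```text
(no output)
```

View pics/s4.png

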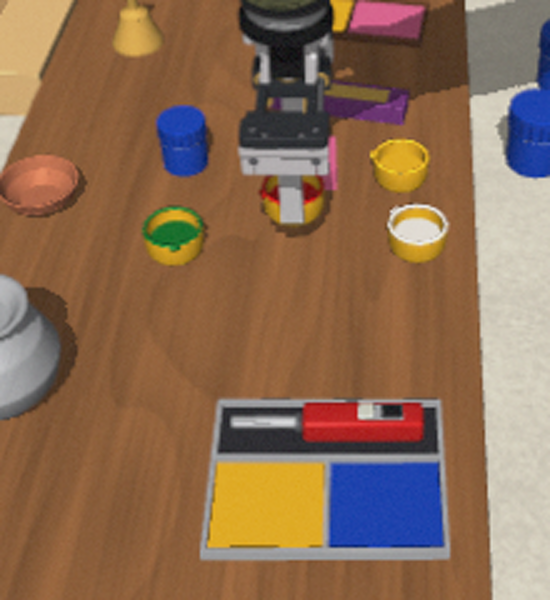

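Call:
arm_command --plan '[1,0,0,0.03,0,1,-0.004,0.694,0.03,0,1,-0.004,0.694,0.03,0,1,-0.004,0.694,0.03,0,1,-0.004,0.694,0.03,0,1,-0.004,0.694,0.03,0,1,-0.004,0.694,0.03,0,1,-0.004,0.694,0.03,0,1,-0.004,0.694,0.03,0,1,-0.004,0.694,0,0,1,-0.004,0.694,-0.08,0,1,-0.004,0.694,-0.117,0,1,-0.004,0.694,-0.117,0,1,-0.004,0.694,-0.117,0]'

```text
time_s: 11.35
ee_pos: [0.5512, 0.337, 0.2639]
eef_rot: [-3.141, -0.0, -3.099]
force: [0.1, 0.0, -0.6]
grip_width: 0.0541
```

```bash
python3 chk.py w5 tray_steel; python3 - <<'E'
from fit import *
im=vision.camera('side'); cv2.imwrite('pics/s5.png',cv2.resize(im[100:340,100:320],None,fx=2.5,fy=2.5,interpolation=cv2.INTER_CUBIC))
E
```

```text
11.35 [0.5512 0.337  0.2639] [-3.141 -0.    -3.099]
tray_steel 0.76 [0.5055 0.3094 0.05   0.0327] 0.462
```

View pics/w5.png

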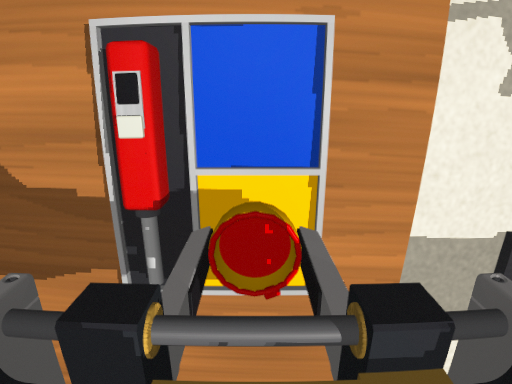

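View pics/s5.png

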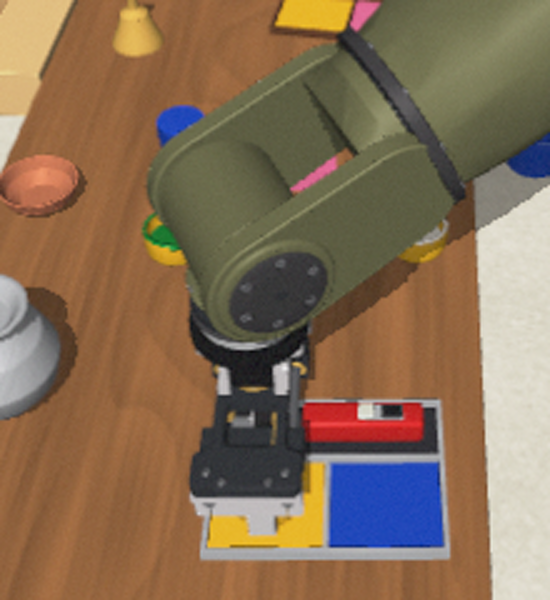

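Call:
arm_command --plan '[-0.45,0,0,0,0,-0.45,0,0,0,0,-0.45,0,0,0,0,-0.45,0,0,0,0,-0.45,0,0,0.08,0,-0.45,0,0,0.19,0,-0.45,0,-0.2,0.19,0,-0.45,0,-0.2,0.19,0,-0.45,0,-0.2,0.19,0]'

```text
time_s: 12.4
ee_pos: [0.5511, 0.2547, 0.3404]
eef_rot: [-3.141, 0.0, -3.1]
force: [-0.5, 0.7, 0.2]
grip_width: 0.0679
```

```bash
python3 chk.py w6 tray_steel lighter diya_red,.551,.338,.054,0
```

```text
12.4 [0.5511 0.2547 0.3404] [-3.141  0.    -3.1  ]
tray_steel 0.62 [0.506  0.3119 0.05   0.0442] 0.328
lighter 0.57 [0.5095 0.2694 0.054  0.0447] 0.016
```

View pics/w6.png

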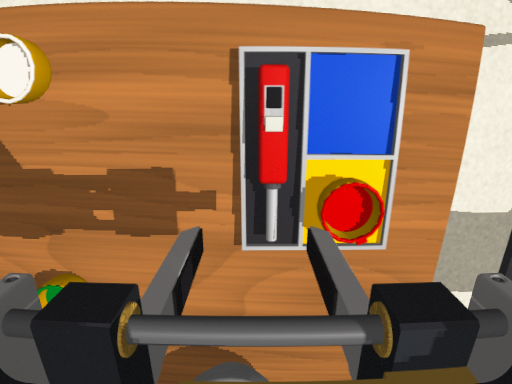

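Call:
arm_command --plan '[-1,0.318,-0.812,0,0,-1,0.318,-0.812,0,0,-1,0.318,-0.812,0,0,-1,0.318,-0.812,0,0,-1,0.318,-0.812,0,0,-1,0.318,-0.812,0,0,-1,0.318,-0.812,0,0,-1,0.318,-0.812,0,0,-1,0.318,-0.812,0,0,-1,0.318,-0.812,0,0]'

```text
time_s: 13.6
ee_pos: [0.6782, -0.0657, 0.3396]
eef_rot: [3.141, -0.0, -3.096]
force: [0.6, 0.8, 0.6]
grip_width: 0.0943
```

```bash
python3 chk.py w7 pillbox diya_green mould diya_plain
```

```text
13.6 [ 0.6782 -0.0657  0.3396] [ 3.141 -0.    -3.096]
pillbox 0.86 [ 0.6757 -0.0645  0.05    0.    ] 0.006
diya_green 0.7 [0.6656 0.061  0.05   0.    ] 0.012
mould 0.78 [ 0.5504 -0.0557  0.05    0.0747] 0.003
```

View pics/w7.png

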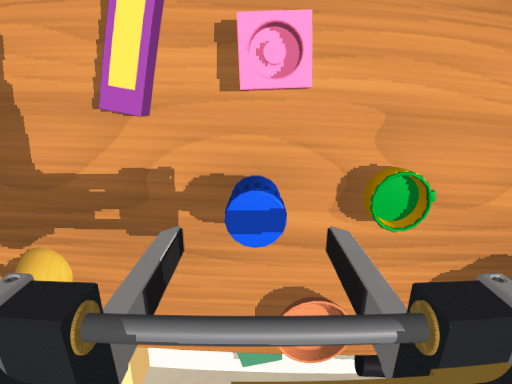

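Call:
arm_command --plan '[-1,-0.003,0.002,-0.1,0,-1,-0.003,0.002,-0.177,0,-1,-0.003,0.002,-0.177,0,-1,-0.003,0.002,-0.177,0,1,-0.003,0.002,-0.177,0,1,-0.003,0.002,-0.177,0,1,-0.003,0.002,-0.177,0,1,-0.003,0.002,-0.177,0,1,-0.003,0.002,-0.177,0,1,-0.003,0.002,-0.177,0,1,-0.003,0.002,-0.177,0,1,-0.003,0.002,-0.177,0,1,-0.003,0.002,-0.1,0,1,-0.003,0.002,0,0,1,-0.003,0.002,0,0]' --newtons 15

```text
time_s: 15.35
ee_pos: [0.6773, -0.0665, 0.3458]
eef_rot: [-3.14, 0.008, -3.098]
force: [0.2, 0.0, -0.4]
grip_width: 0.0475
```

```bash
python3 chk.py w8
```

```text
15.35 [ 0.6773 -0.0665  0.3458] [-3.14   0.008 -3.098]
```

View pics/w8.png

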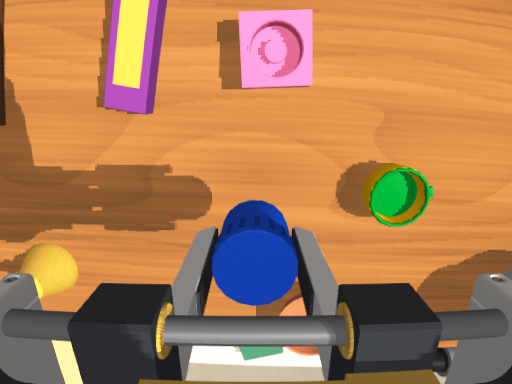

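Call:
arm_command --plan '[1,-0.535,0.998,0,0,1,-0.535,0.998,0,0,1,-0.535,0.998,0,0,1,-0.535,0.998,0,0,1,-0.535,0.998,0,0,1,-0.535,0.998,0,0,1,-0.535,0.998,0,0,1,-0.535,0.998,0,0,1,-0.535,0.998,0,0,1,-0.535,0.998,0,0,1,-0.535,0.998,0,0,1,-0.535,0.998,0,0,1,-0.535,0.998,0,0,1,-0.535,0.998,-0.1,0,1,-0.535,0.998,-0.15,0,1,-0.535,0.998,-0.165,0,1,-0.535,0.998,-0.165,0,1,-0.535,0.998,-0.165,0]'

```text
time_s: 17.2
ee_pos: [0.4634, 0.3323, 0.2744]
eef_rot: [3.141, 0.001, -3.099]
force: [-0.4, -0.3, -1.0]
grip_width: 0.0479
```

```bash
python3 chk.py w9
```

```text
17.2 [0.4634 0.3323 0.2744] [ 3.141e+00  1.000e-03 -3.099e+00]
```

View pics/w9.png

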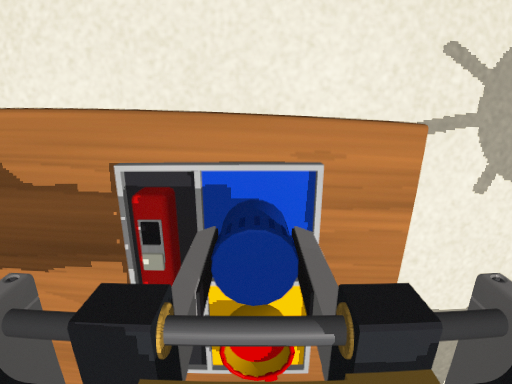

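Call:
arm_command --plan '[-0.3,0,0,0,0,-0.3,0,0,0,0,-0.3,0,0,0,0,-0.3,0,0,0.06,0,-0.3,0,0,0.165,0,-0.3,0,0,0.165,0,-1,0.51,-0.681,0.165,0,-1,0.51,-0.681,0.165,0,-1,0.51,-0.681,0.165,0,-1,0.51,-0.681,0.165,0,-1,0.51,-0.681,0.165,0,-1,0.51,-0.681,0.165,0,-1,0.51,-0.681,0.165,0,-1,0.51,-0.681,0.165,0,-1,0.51,-0.681,0.165,0]'

```text
time_s: 18.75
ee_pos: [0.667, 0.0598, 0.339]
eef_rot: [3.141, -0.001, -3.099]
force: [-1.2, 1.0, -0.1]
grip_width: 0.0937
```

```bash
python3 chk.py w10 diya_green
```

```text
18.75 [0.667  0.0598 0.339 ] [ 3.141e+00 -1.000e-03 -3.099e+00]
diya_green 0.75 [0.6644 0.0624 0.05   0.    ] 0.007
```

View pics/w10.png

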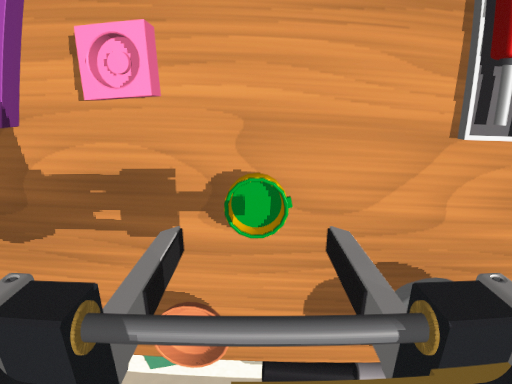

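Call:
arm_command --plan '[-1,-0.003,0.003,-0.1,0,-1,-0.003,0.003,-0.17,0,-1,-0.003,0.003,-0.2,0,-1,-0.003,0.003,-0.2,0,1,-0.003,0.003,-0.2,0,1,-0.003,0.003,-0.2,0,1,-0.003,0.003,-0.2,0,1,-0.003,0.003,-0.2,0,1,-0.003,0.003,-0.2,0,1,-0.003,0.003,-0.2,0,1,-0.003,0.003,-0.2,0,1,-0.003,0.003,-0.12,0,1,-0.003,0.003,0,0,1,-0.003,0.003,0,0,1,-0.003,0.003,0,0]' --newtons 15

```text
time_s: 20.35
ee_pos: [0.6656, 0.0616, 0.3406]
eef_rot: [3.142, 0.002, -3.098]
force: [0.0, 1.5, -2.1]
grip_width: 0.0555
```

```bash
python3 chk.py w11
```

```text
20.35 [0.6656 0.0616 0.3406] [ 3.142e+00  2.000e-03 -3.098e+00]
```

View pics/w11.png

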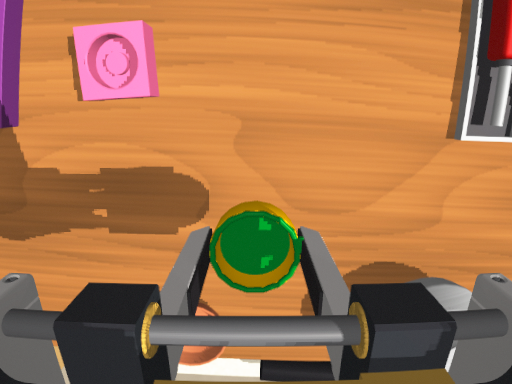

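Call:
arm_command --plan '[1,-0.24,-0.9,0,-0.072,1,-0.24,-0.9,0,-0.072,1,-0.24,-0.9,0,-0.072,1,-0.24,-0.9,0,-0.072,1,-0.24,-0.9,0,-0.072,1,-0.24,-0.9,0,-0.072,1,-0.24,-0.9,0,-0.072,1,-0.24,-0.9,0,-0.072,1,-0.24,-0.9,0,-0.072,1,-0.24,-0.9,0,-0.072,1,-0.24,-0.9,0,-0.072]'

```text
time_s: 21.5
ee_pos: [0.5701, -0.2973, 0.339]
eef_rot: [3.141, -0.001, 3.036]
force: [0.3, 0.2, -1.8]
grip_width: 0.0555
```

```bash
python3 chk.py w12 tray_wood incense,.53,-.17,.05,-.145
```

```text
21.5 [ 0.5701 -0.2973  0.339 ] [ 3.141e+00 -1.000e-03  3.036e+00]
tray_wood 0.76 [ 0.523  -0.3427  0.05   -0.1206] 0.107
incense 0.75 [ 0.528  -0.1671  0.05   -0.1554] 0.004
```

View pics/w12.png

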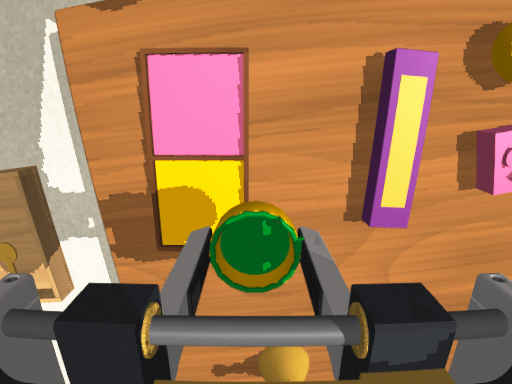

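Call:
arm_command --plan '[1,-0.003,-0.12,0,0,1,-0.003,-0.12,0,0,1,-0.003,-0.12,-0.1,0,1,-0.003,-0.12,-0.17,0,1,-0.003,-0.12,-0.19,0,1,-0.003,-0.12,-0.19,0,1,-0.003,-0.12,-0.19,0]'

```text
time_s: 22.35
ee_pos: [0.5688, -0.346, 0.2645]
eef_rot: [-3.141, 0.001, 3.035]
force: [0.6, -0.6, -0.7]
grip_width: 0.0556
```

```bash
python3 chk.py w13
```

```text
22.35 [ 0.5688 -0.346   0.2645] [-3.141e+00  1.000e-03  3.035e+00]
```

View pics/w13.png

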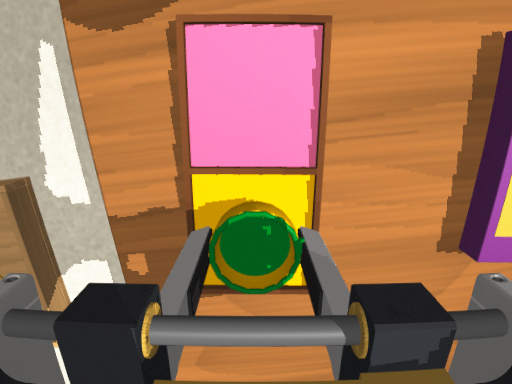

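Call:
arm_command --plan '[-0.45,0,0,0,0,-0.45,0,0,0,0,-0.45,0,0,0,0,-0.45,0,0,0,0,-0.45,0,0,0.06,0,-0.45,0,0,0.19,0,-0.45,0,0,0.19,0,-1,-0.043,0.724,0.19,0.09,-1,-0.043,0.724,0.19,0.09,-1,-0.043,0.724,0.19,0.09,-1,-0.043,0.724,0.19,0.09,-1,-0.043,0.724,0.19,0.09,-1,-0.043,0.724,0.19,0.09,-1,-0.043,0.724,0.19,0.09,-1,-0.043,0.724,0.19,0.09]'

```text
time_s: 23.9
ee_pos: [0.5513, -0.0563, 0.34]
eef_rot: [-3.141, 0.0, -3.058]
force: [0.5, -0.7, 0.3]
grip_width: 0.0941
```

```bash
python3 chk.py w14 mould
```

```text
23.9 [ 0.5513 -0.0563  0.34  ] [-3.141  0.    -3.058]
```

View pics/w14.png

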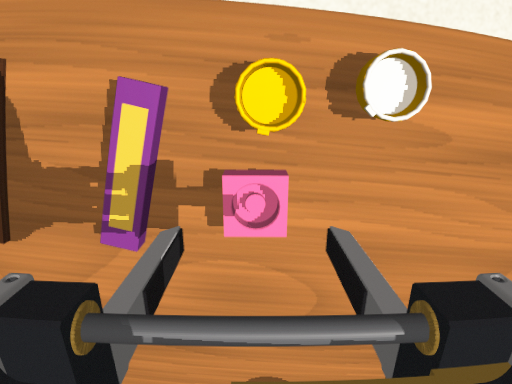

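Call:
arm_command --plan '[-1,0,0,-0.1,0,-1,0,0,-0.17,0,-1,0,0,-0.203,0,-1,0,0,-0.203,0,1,0,0,-0.203,0,1,0,0,-0.203,0,1,0,0,-0.203,0,1,0,0,-0.203,0,1,0,0,-0.203,0,1,0,0,-0.203,0,1,0,0,-0.203,0,1,0,0,-0.12,0,1,0,0,0,0,1,0,0,0,0,1,0,0,0,0]' --newtons 20

```text
time_s: 25.5
ee_pos: [0.5512, -0.0568, 0.3402]
eef_rot: [-3.141, 0.001, -3.06]
force: [-0.9, -0.2, -1.1]
grip_width: 0.0561
```

```bash
python3 chk.py w15
```

```text
25.5 [ 0.5512 -0.0568  0.3402] [-3.141e+00  1.000e-03 -3.060e+00]
```

View pics/w15.png

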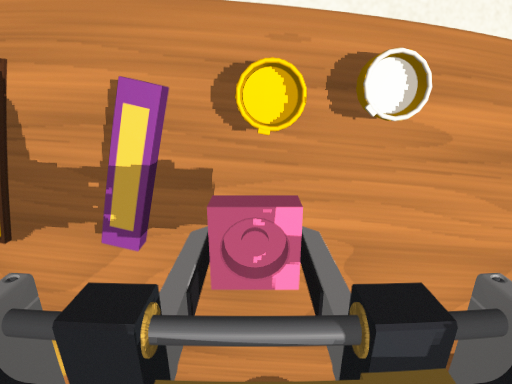

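Call:
arm_command --plan '[1,-0.175,-0.701,0,-0.091,1,-0.175,-0.701,0,-0.091,1,-0.175,-0.701,0,-0.091,1,-0.175,-0.701,0,-0.091,1,-0.175,-0.701,0,-0.091,1,-0.175,-0.701,0,-0.091,1,-0.175,-0.701,0,-0.091,1,-0.175,-0.701,0,-0.091,1,-0.175,-0.701,0,-0.091,1,-0.175,-0.701,-0.1,-0.091,1,-0.175,-0.701,-0.17,-0.091,1,-0.175,-0.701,-0.19,-0.091,1,-0.175,-0.701,-0.19,-0.091,1,-0.175,-0.701,-0.19,-0.091]'

```text
time_s: 26.95
ee_pos: [0.4818, -0.3365, 0.2643]
eef_rot: [-3.141, 0.0, 3.034]
force: [1.0, 0.6, -0.5]
grip_width: 0.0557
```

```bash
python3 chk.py w16
```

```text
26.95 [ 0.4818 -0.3365  0.2643] [-3.141  0.     3.034]
```

View pics/w16.png

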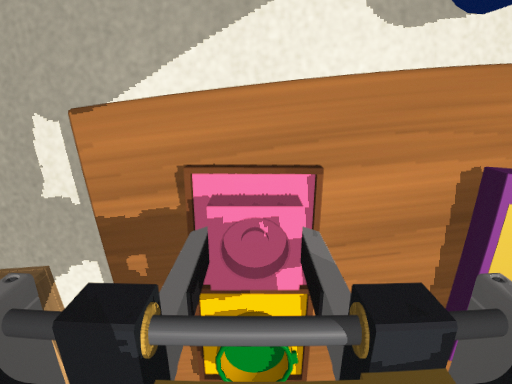

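Well centred. Release, lift and clear out of the way for the final check.

Call:
arm_command --plan '[-0.45,0,0,0,0,-0.45,0,0,0,0,-0.45,0,0,0,0,-0.45,0,0,0,0,-0.45,0,0,0.06,0,-0.45,0,0,0.19,0,-0.45,0,0,0.25,0,-0.45,-0.1,0.5,0.3,0,-0.45,-0.1,0.5,0.3,0,-0.45,-0.1,0.5,0.3,0,-0.45,-0.1,0.5,0.3,0,-0.45,-0.1,0.5,0.3,0,-0.45,-0.1,0.5,0.3,0]'

```text
time_s: 28.3
ee_pos: [0.4413, -0.1365, 0.3844]
eef_rot: [-3.141, 0.001, 3.035]
force: [-0.6, 0.2, 0.2]
grip_width: 0.0679
```

```bash
cat > fin.py <<'E'
import sys
from fit import *
T=dict(lighter=('s',0,-.041),diya_red=('s',.044,.027),pillbox=('s',-.044,.027),diya_green=('w',.044,0),mould=('w',-.044,0))
TR=dict(s=[.508,.3088,.0425],w=[.525,-.342,-.11])
for c in('scene','side'): cv2.imwrite(f'pics/{sys.argv[1]}_{c}.png',vision.camera(c))
def go(n,q,z):
  for c in('scene','side'):
    best=None
    for d in vision.silhouettes(n,c):
        uv=proj(c,[q[0],q[1],z+.015])[0]
        if np.hypot(*(np.array(d['at'])[::-1]-uv))<20: best=d;break
    if best is None: print(n,c,'none');continue
    r,e=fit(n,[q[0],q[1],z,q[2]],{c:best['mask']},[0,1] if n[:4] in('diya','pill') else [0,1,3])
    yield c,r,e
for n,(t,x,y) in T.items():
    X,Y,a=TR[t]; cs,sn=np.cos(a),np.sin(a)
    for c,r,e in go(n,[X+cs*x-sn*y,Y+sn*x+cs*y,a],.054):
        dx,dy=r[0]-X,r[1]-Y
        print(n,c,'err mm',((np.array([cs*dx+sn*dy-x,-sn*dx+cs*dy-y]))*1e3).round(1),'yaw',round(r[3]-a,3),round(e,3))
for n,q in dict(diya_white=[.443,.0445,0],diya_plain=[.46,-.053,0],incense=[.53,-.17,-.15]).items():
    for c,r,e in go(n,q,.05): print(n,c,r.round(4),round(e,3))
print(sensors.get_obs()['time_s'])
E
python3 fin.py f1
```

```text
lighter scene err mm [ 3.4 -0.7] yaw 0.0 0.021
lighter side err mm [-0.  -2.4] yaw 0.013 0.044
diya_red scene err mm [ 1.9 -1.1] yaw 0.0 0.004
diya_red side err mm [ 0.8 -0.4] yaw 0.0 0.037
pillbox scene err mm [ 3.3 -1.7] yaw 0.0 0.021
pillbox side err mm [ 0.2 -3.2] yaw 0.0 0.02
diya_green scene err mm [ 2.6 -0.8] yaw 0.0 0.004
diya_green side err mm [ 1.3 -4.4] yaw 0.0 0.006
mould scene err mm [ 2.3 -0.2] yaw -0.017 0.013
mould side err mm [ 1.7 -5.1] yaw 0.049 0.016
diya_white scene [0.4444 0.0456 0.05   0.    ] 0.005
diya_white side [0.441 0.043 0.05  0.   ] 0.007
diya_plain scene [ 0.4607 -0.0527  0.05    0.    ] 0.017
diya_plain side [ 0.4594 -0.055   0.05    0.    ] 0.003
incense scene [ 0.5306 -0.1683  0.05   -0.1436] 0.01
incense side [ 0.5297 -0.1703  0.05   -0.1604] 0.013
29.2
```

View pics/f1_scene.png

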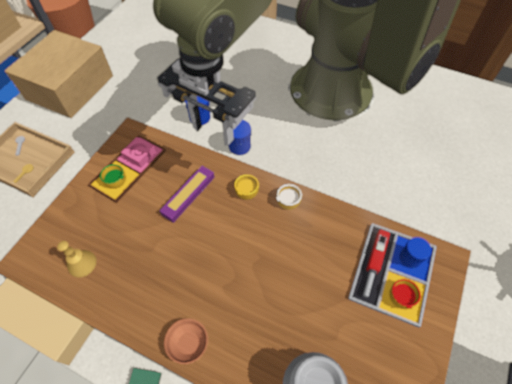

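View pics/f1_side.png

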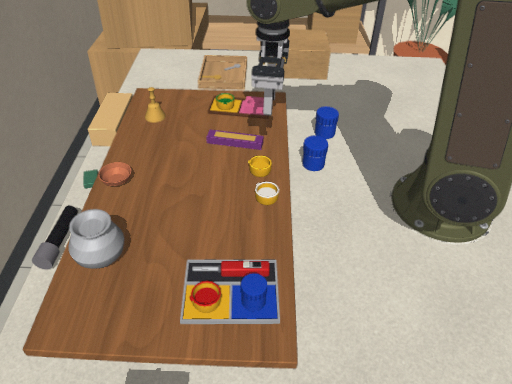

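All five items sit in their sections, within about 5 mm of centre. The three things that must stay have not moved.

```bash
python3 -c "
from station import job; print(job.hand_in())"
```

```text
the job is handed in; nothing more can be done
None
```

I made up both kits and handed the job in at about 29 s of the 125 s allowed; no verdict is reported.

- **Steel tray:** the gas lighter is in the long section, the red diya on the yellow floor and the blue twist-cap box on the blue floor. The box is the smallest of the three look-alikes; I checked their sizes first.
- **Wooden tray:** the green diya is on the yellow floor and the pink mould on the pink floor.

**Last checks:**
- **Placing:** fits to the scene and side camera pictures put every item within about 5 mm of its section centre and the lighter within 0.02 rad of the tray's axis. In the pictures all five looked upright. I did not measure tilt or height above the floor.
- **Things to leave alone:** the white and plain diyas and the incense carton fitted to within about 2 mm of where they started.
- **Robot:** the gripper was clear of everything at hand-in.

**Disagreement:** the cameras differed by 2–5 mm. The largest was the mould's y, off by -0.2 mm in the scene view and -5.1 mm in the side view. All of this is inside the tolerances.

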